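# Clear the bowl and open the curing oven

### The arm

A 7-joint arm with a two-finger parallel gripper is mounted at the origin on a cart in front of the work surface, level with it; the furniture and walls round the work are solid. World frame = base frame: x ahead of the robot, y to its left, z up, the work surface at z = 0. Lengths are in m, angles in rad, forces in N, time in s.
With the tool pointing down it reaches from about 0.4 to 0.875 m from the base axis. Payload 19.3 kg.
Tool frame: the origin (TCP) lies at the very end of the fingers, on their centre line; the grasp point (between the pads) lies 19 mm behind it; z points along the fingers, y is the direction in which the jaws open and shut (so a half turn about z gives the same grasp; the last joint's range is limited). The gripper opens to 85 mm and grips with 20 to 120 N. Pads are 22 mm wide; open, the fingers measure 114 mm over their backs; the gripper's body (76 mm by 85 mm) begins 54 mm behind the grasp point. The pads swing forward as they close: fully open they stand 13 mm farther back than shut.
Start: joints at [1.266, 0.521, -0.036, 1.599, 0.021, 1.021, -0.113], TCP at [0.145, -0.608, 0.231] pointing down, gripper open.
Joint ranges: [-2.91, 2.91], [-0.3, 2.13], [-1.5, 1.42], [0.17, 2.43], [-1.26, 4.41], [0.16, 1.93], [-2.52, 2.52]. Speed limits (rad/s): [1.89, 1.89, 2.39, 2.39, 3.01, 3.01, 3.01].

### API

Orientations are given as [roll, pitch, yaw] about the fixed x, y, z axes, in that order (R = Rz(yaw) Ry(pitch) Rx(roll)).
In Python, from workcell import bot, viewer gives the robot as it stands.
- The arm moves only by the shell command python3 -m creep 'ROWS' [FORCE]. ROWS is JSON, a list of rows, each an object of numbers: "rx", "ry", "rz": the turn, a rotation vector about the tool's x, y, z in degrees; "tx", "ty", "tz": the shift along the tool's x, y, z in mm; "hand": the closure, from -1 (fully open) to 1 (shut), so that 0 is half open. In form: [{"rx": .., "ry": .., "rz": .., "tx": .., "ty": .., "tz": .., "hand": ..}, ...]. A call has 1 to 8 rows; each row is the pose to reach, as a shift and turn from the pose commanded when the call began, along the tool's axes at that moment; what a row does not reach only later rows make up. A row lasts 1/10 s, in which the tool goes at most 50 mm and 8.59 degrees, less where a joint would pass 70% of its speed; a pose out of reach is approached as far as the arm can. A call with a gripper value outside its range is refused whole. The fingers move at their own pace and stop on an object; FORCE is the grip in N (left out, the last holds). Time passes only in rows, so rows that repeat a pose let the fingers close. It gives the time, the measured TCP pose, the force and the opening at its end, in the units of the state.
- bot.observe(): the state, without advancing time (a new reading comes with each control period).
- viewer.grab_frame(name): name is "side" or "top" or "wrist"; returns a dict with "pixels" (384x512x3 uint8, blue, green, red), "vertical_fov" (degrees; the focal length in pixels is half the picture's height over the tangent of half this angle, whatever the lens; pixels are square), "cx", "cy" (the principal point, pixels), "distortion" ([k1, k2, p1, p2, k3] as OpenCV has them; the pictures are not rectified), "rvec" (rotation vector, rad) and "tvec" (3), from world to camera coordinates, as OpenCV has them; the wrist camera has in their place "tool_from_camera" (4x4, takes a point from camera to tool coordinates, whose origin is the TCP and whose axes are the flange's). Camera axes: x right, y down, z forward; pixel columns grow to the right and rows downward; lengths in m; the calibration is good to about 2 mm. A picture is of the moment at which its call begins: read the wrist's pose just before it. There is no depth.
- bot.job_done(): hands the job in, once; it reports no verdict.
Trained networks look in a picture, given as the dict that the camera call returned (one of the last four; its "shot" number tells which), for a name from the list of things; names that differ only in an ending like _2 or _b are one class to them, and where a whole thing is asked for, a point or a joint stands for the part that bears it (a point fixed in the world has none). Each returns a list of dicts, best first, with "score" (0 to 1); they miss things now and then, are a little off and sometimes report something else, mostly with a low value. They report only what shows in the picture. A call takes as long as a camera call. They do not tell look-alikes from the thing itself.
- viewer.outline_of(target, picture): "mask" (384x512 bool, what is visible of it) and "bbox" ([left, top, right, bottom] in pixels, round what is visible of it).
The state is a dict: "clock": time; "qpos": joint angles; "qd": joint speeds; "joint_efforts": joint torques, N m; "position": TCP position; "tool_rot": TCP orientation; "force": force on the tool from outside, world axes, zero at the start; "moment": the same for the moment, N m; "grip_width": finger opening in m.
Only numpy, scipy, OpenCV 4.12 (cv2) and the standard library are available. Lean on these libraries where they do the work, as an engineer would, in place of code of your own. Each camera call takes 0.05 s, during which the arm holds its last target.

### The job

The small curing oven has to be loaded next, but the mixing bowl stands in the way of its door. Move the bowl out of the door's way, then swing the oven door wide open, to about a right angle or more, without the door ever touching the bowl. Leave the bowl standing upright on the bench, and do not disturb the cast, the bur stand, the pot or the wax block.

Things in the scene. Friction and masses are not known exactly. Their poses are not given: they have to be found in the camera images.
- door_handle (a point): Middle of the oven door's handle: a level steel bar 12 mm thick, 106 mm long, 152 mm above the bench, on two 10 mm posts 84 mm apart. The bar's centre line is 42 mm off the door's outer face (36 mm clear behind it). Door top 24 mm, oven roof 28 mm above the bar's centre. Axes turn with the door: -x out of its outer face, +y along the bar from hinge to free edge, z up.
- door_hinge (a point): Point on the door's upright hinge axis, 152 mm above the bench, at the door's right edge (seen facing the oven), mid-thickness. Axes as door_handle's. The door is 165 mm wide (+y), 16 mm thick, 16 to 176 mm above the bench; the handle's centre is at x -50, y +108 mm from here. Opening turns it counterclockwise seen from above.
- door (a joint): Opening angle of the oven door, rad: 0 closed, grows as it opens, stop at 1.75. The door (0.5 kg) stays where it is left; hinge friction about 0.12 N m, damping 0.12 N m s. It starts shut or barely ajar (up to 0.05).
- oven: Curing oven: white box fixed on the 2 mm bench mat, 220 mm wide, 155 deep, 180 high, amber window in the door, control panel beside the door's free edge. Origin at mat level under the middle of its front face; x points to its back, y to its left (panel) side seen facing it, z up. Hinge axis at x -9, y -110 mm.
- bowl_center (a point): Centre of the loose mixing bowl, half-way up (32 mm above the bench): open round green rubber bowl, rim 115 mm across, inside about 100 mm at the rim, narrowing to a foot 62 mm across; 64 mm high, inner floor about 10 mm up; z is its axis. 0.20 to 0.33 kg; push or drag it low down, or it tips. Starts in front of the oven door, inside its swing.
- lower_cast: Bystander: grey plaster cast of a jaw, 57x68x32 mm, loose; origin under its middle.
- bur_stand: Bystander: small metal block with burs standing in it, 34x66x44 mm, loose; origin under its middle.
- pot: Bystander: white pot with a lid, 60 mm across and 55 mm high, loose; origin under its middle.
- wax_block: Bystander: yellow block of wax, 30x62x19 mm, loose; origin under its middle.
There are look-alikes about, which are no part of the job. What is shaped like the part that bears bowl_center but purple is not meant.

How it is judged:
By the outcome, as a careful person would: the job done as asked, in the order asked, and still so for the second after the job is handed in, with the robot touching nothing.
It also fails if it takes over 50 s, if anything falls off the work surface, if the arm or the gripper's body presses on something with over 40 N, if the wrist force passes 120 N, or if a joint passes its speed limit or range.

## Working session

There is one attempt and no reset: what is moved stays moved. The work goes in short steps, Python scripts to look and compute and a shell command to move; the robot and the scene stay as the last step left them, time stands still between calls to the robot, and variables do not carry over. Pictures are saved under pics/ and viewed, and the job is handed in when it is done.

```bash
ls -la; mkdir -p pics; python3 - <<'E'
from workcell import bot, viewer
import cv2,pickle
print(bot.observe())
for n in ["side","top","wrist"]:
    p=viewer.grab_frame(n)
    cv2.imwrite(f"pics/{n}0.png",p["pixels"])
    print(n,{k:v for k,v in p.items() if k!="pixels"})
    pickle.dump(p,open(f"{n}0.pkl","wb"))
E
```

```text
total 12
drwxr-xr-x  3 agent agent 4096 Dec  6 18:07 .
drwxr-xr-x 23 root  root  4096 Dec  6 18:07 ..
drwxr-xr-x  2 agent agent 4096 Dec  6 18:07 pics
{'clock': 0.0, 'qpos': array([ 1.26583054,  0.52204096, -0.03632518,  1.60000794,  0.02117817,
        1.02112621, -0.11280645]), 'qd': array([-0.00040695, -0.00156985, -0.00095883,  0.00030034, -0.00099914,
       -0.00230127,  0.00013287]), 'joint_efforts': array([-3.35135583e-04, -9.27121997e+01,  1.97981916e+00, -3.69929123e+01,
        1.77342421e-02,  8.25119350e-03,  6.21912045e-05]), 'position': array([ 0.14526974, -0.60752071,  0.23070899]), 'tool_rot': array([-3.14039636e+00,  6.94675439e-05,  2.34736070e-01]), 'force': array([-0.7671003 , -0.38911505,  0.04327557]), 'moment': array([0.01511538, 0.00754878, 0.00806535]), 'grip_width': 0.08513694862823304}
side {'vertical_fov': 45.422772490968775, 'cx': 256.4171414193419, 'cy': 190.25444040213603, 'distortion': array([-0.14748764,  0.        ,  0.        ,  0.        ,  0.        ]), 'rvec': array([ 0.26194983, -2.90132093,  1.05542237]), 'tvec': array([ 0.49502336, -0.0061520
[... 181 characters left out ...]
0.        ,  0.        ]), 'rvec': array([ 2.14227423, -2.09968485,  0.212152  ]), 'tvec': array([0.19261125, 0.49289715, 1.15084218]), 'shot': 2}
wrist {'vertical_fov': 59.9003173312188, 'cx': 249.77745544517774, 'cy': 189.90416757951746, 'distortion': array([-0.06215552,  0.        ,  0.        ,  0.        ,  0.        ]), 'tool_from_camera': array([[ 5.50998191e-04, -9.55573806e-01, -2.94751415e-01,
         7.40014637e-02],
       [ 9.99999842e-01,  4.93582810e-04,  2.69187167e-04,
         1.30119600e-04],
       [-1.11743974e-04, -2.94751517e-01,  9.55573927e-01,
        -1.43089776e-01],
       [ 0.00000000e+00,  0.00000000e+00,  0.00000000e+00,
         1.00000000e+00]]), 'shot': 3}
```

View pics/side0.png

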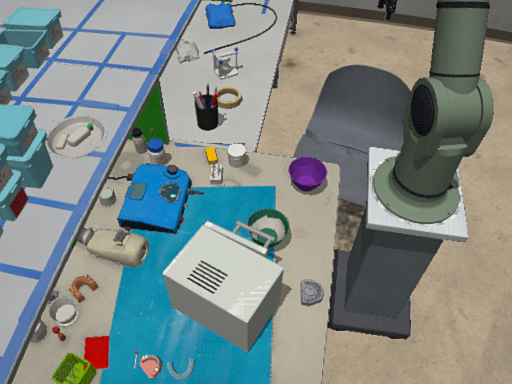

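View pics/top0.png

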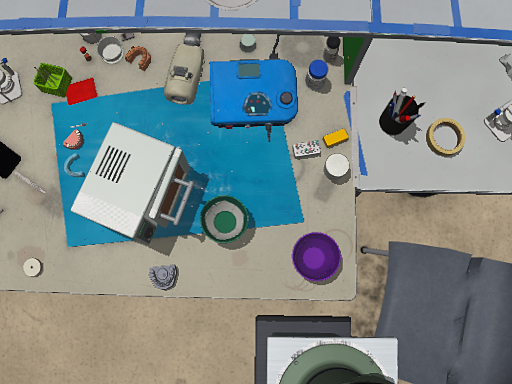

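View pics/wrist0.png

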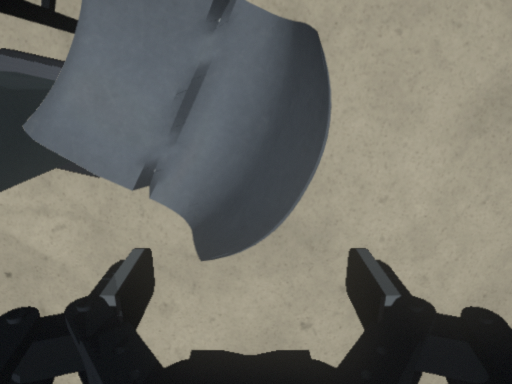

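The side and top views show the oven at about (130,185) in the top view, facing right, with the green bowl at (225,219) in front of the door. The purple look-alike is at (317,257), the cast at (163,276), the bur stand at (306,149), the wax at (335,137) and the pot at (337,167).

```bash
cat > h.py <<'E'
import numpy as np, cv2, pickle
from scipy.spatial.transform import Rotation as Rn
def K(p):
    H=p["pixels"].shape[0]; f=H/2/np.tan(np.radians(p["vertical_fov"])/2)
    return np.array([[f,0,p["cx"]],[0,f,p["cy"]],[0,0,1]])
def ext(p,obs=None):
    if "rvec" in p: 
        R=cv2.Rodrigues(np.array(p["rvec"]))[0]; return R,np.array(p["tvec"])
    T=np.eye(4); T[:3,:3]=Rn.from_euler('xyz',obs["tool_rot"]).as_matrix(); T[:3,3]=obs["position"]
    C=np.linalg.inv(T@p["tool_from_camera"]); return C[:3,:3],C[:3,3]
def ray(p,uv,obs=None):
    R,t=ext(p,obs); n=cv2.undistortPoints(np.array([[uv]],float),K(p),np.array(p["distortion"]))[0,0]
    d=R.T@np.array([n[0],n[1],1]); return -R.T@t, d/np.linalg.norm(d)
def at_z(p,uv,z,obs=None):
    o,d=ray(p,uv,obs); return o+d*(z-o[2])/d[2]
def proj(p,X,obs=None):
    R,t=ext(p,obs); return cv2.projectPoints(np.atleast_2d(np.array(X,float)),cv2.Rodrigues(R)[0],t,K(p),np.array(p["distortion"]))[0][:,0]
E
python3 - <<'E'
from workcell import bot, viewer
from h import *
for n in ["side","top"]:
    p=viewer.grab_frame(n); pickle.dump(p,open(n+"0.pkl","wb"))
    im=p["pixels"].copy()
    for t in ["door_handle","door","oven","bowl_center","lower_cast","bur_stand","pot","wax_block"]:
        r=viewer.outline_of(t,p)
        for q in r[:3]:
            m=q["mask"]; ys,xs=np.nonzero(m)
            c=(xs.mean(),ys.mean()) if len(xs) else (0,0)
            print(n,t,round(q["score"],2),np.round(q["bbox"]),np.round(c,1), np.round(at_z(p,c,.02),3))
            if t in("oven","bowl_center","door"): pickle.dump(m,open(f"m_{n}_{t}_{round(q['score'],2)}.pkl","wb"))
    print(n,"cam",ray(p,(256,192)))
    a=im[100:260,50:260] if n=="top" else im[200:360,140:320]
    cv2.imwrite(f"pics/{n}_z.png",cv2.resize(a,None,fx=3.5,fy=3.5,interpolation=cv2.INTER_CUBIC))
E
```

```text
side door_handle 0.61 [206. 222. 272. 259.] [243.9 237. ] [0.487 0.286 0.02 ]
side door 0.69 [207. 225. 273. 256.] [244.6 237.1] [0.485 0.287 0.02 ]
side oven 0.73 [167. 222. 285. 351.] [225.7 282.5] [0.506 0.432 0.02 ]
side bowl_center 0.69 [247. 209. 289. 246.] [268.4 225.4] [0.428 0.236 0.02 ]
side bowl_center 0.64 [287. 156. 329. 190.] [306.9 173. ] [0.343 0.021 0.02 ]
side lower_cast 0.6 [300. 283. 323. 304.] [310.6 292. ] [0.291 0.42  0.02 ]
side bur_stand 0.61 [211. 163. 222. 185.] [216.2 173.7] [0.614 0.076 0.02 ]
side pot 0.56 [225. 145. 247. 169.] [236.4 155.3] [ 0.569 -0.012  0.02 ]
side pot 0.36 [208. 224. 276. 261.] [245.3 237.5] [0.483 0.287 0.02 ]
side wax_block 0.6 [202. 146. 218. 165.] [210.4 155.6] [0.649 0.004 0.02 ]
side cam (array([0.35001222, 0.97404654, 1.05694554]), array([ 0.0983331 , -0.6309519 , -0.76956501]))
top door_handle 0.95 [149. 150. 195. 226.] [171.6 190.4] [0.5   0.402 0.02 ]
top door 0.83 [149. 148. 196. 228.] [172.1 190.9] [0.499 0.401 0.02 ]
top oven 0.96 [ 72. 123. 194. 244.] [134.2 184.1] [0.515 0.497 0.02 ]
top bowl_center 0.82 [204. 196. 250. 243.] [223.5 218.6] [0.432 0.271 0.02 ]
top bowl_center 0.7 [294. 232. 342. 280.] [315.5 256.3] [0.344 0.045 0.02 ]
top lower_cast 0.91 [149. 263. 178. 290.] [162.8 275.5] [0.29  0.414 0.02 ]
top bur_stand 0.68 [292. 140. 319. 159.] [305.9 149. ] [0.614 0.068 0.02 ]
top pot 0.78 [323. 156. 350. 181.] [335.8 166.3] [ 0.571 -0.008  0.02 ]
top wax_block 0.74 [327. 128. 347. 148.] [334.9 137.5] [ 0.647 -0.006  0.02 ]
top cam (array([0.25687358, 0.20557874, 1.22320799]), array([ 0.19851713, -0.01073609, -0.98003861]))
```

View pics/top_z.png

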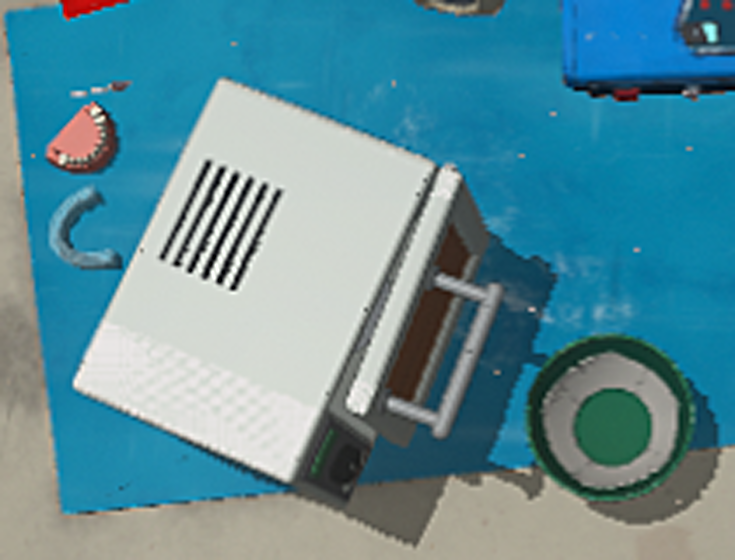

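View pics/side_z.png

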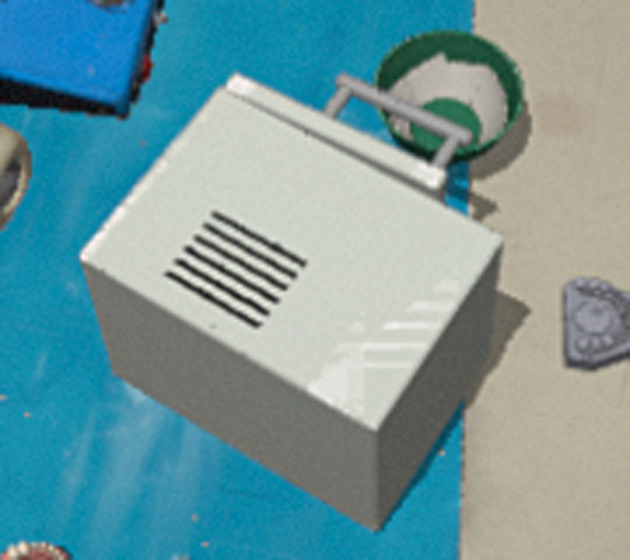

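```bash
python3 - <<'E'
from h import *
from scipy.optimize import least_squares
T=pickle.load(open("top0.pkl","rb"));S=pickle.load(open("side0.pkl","rb"))
def tc(x,y): return (x/3.5+50-.35,y/3.5+100-.35)
def sc(x,y): return (x/3.5+140-.35,y/3.5+200-.35)
# local roof corners
obs=[(T,(.155,-.11,.18),tc(222,80)),(T,(0,-.11,.18),tc(435,162)),(T,(0,.11,.18),tc(295,485)),(T,(.155,.11,.18),tc(73,385)),
(S,(.155,.11,.18),sc(378,430)),(S,(.155,-.11,.18),sc(82,258)),(S,(0,.11,.18),sc(502,242))]
def W(v,X):
    c,s=np.cos(v[2]),np.sin(v[2]); return np.array([v[0]+c*X[0]-s*X[1],v[1]+s*X[0]+c*X[1],X[2]])
r=least_squares(lambda v:np.concatenate([proj(p,W(v,X))[0]-u for p,X,u in obs]),[.5,.4,2.0],loss='soft_l1')
v=r.x;print(v,np.degrees(v[2]));print(np.round([proj(p,W(v,X))[0]-u for p,X,u in obs],1).tolist())
for p,u in((T,tc(498,287)),(T,tc(438,430))): print("bar",at_z(p,u,.152))
for p,u in((S,sc(345,77)),(S,sc(470,137))): print("barS",at_z(p,u,.152))
for a in (0,.03,.05,1.57):
    th=v[2]+a; H=W(v,(-.009,-.11,.152)); c,s=np.cos(th),np.sin(th)
    h=lambda x,y:H+np.array([c*x-s*y,s*x+c*y,0])
    print(a,"hinge",H.round(3),"handle",h(-.05,.108).round(3),"ends",h(-.05,.055).round(3),h(-.05,.161).round(3),"edge",h(0,.165).round(3),"deg",np.degrees(th))
# bowl
for n,p,m in(("T",T,"m_top_bowl_center_0.82.pkl"),("S",S,"m_side_bowl_center_0.69.pkl")):
    ys,xs=np.nonzero(pickle.load(open(m,"rb")))
    print(n,"bowl rim", at_z(p,(xs.mean(),ys.mean()),.055))
# rim ellipse fit top crop: center (610,417)
print("rim",at_z(T,tc(610,417),.064),"floor",at_z(T,tc(613,427),.012), "Sfloor",at_z(S,sc(448,125),.012),"Srim",at_z(S,sc(452,92),.064))
for z,uv in((.03,(315.5,256.3)),):print("purple",at_z(T,uv,z))
E
```

```text
[0.46535025 0.41343742 1.20220672] 68.88137106369471
[[-0.6, -1.5], [1.2, -0.1], [-0.6, -0.1], [-0.9, 1.0], [0.1, 0.4], [-1.1, -0.7], [1.8, -2.2]]
bar [0.49435633 0.33645068 0.152     ]
bar [0.40212181 0.37019818 0.152     ]
barS [0.49187377 0.33247653 0.152     ]
barS [0.39891043 0.36597531 0.152     ]
0 hinge [0.565 0.365 0.152] handle [0.446 0.358 0.152] ends [0.495 0.339 0.152] [0.397 0.377 0.152] edge [0.411 0.425 0.152] deg 68.88137106369471
0.03 hinge [0.565 0.365 0.152] handle [0.446 0.354 0.152] ends [0.496 0.337 0.152] [0.396 0.372 0.152] edge [0.409 0.42  0.152] deg 70.60024444908719
0.05 hinge [0.565 0.365 0.152] handle [0.446 0.352 0.152] ends [0.497 0.335 0.152] [0.396 0.368 0.152] edge [0.408 0.417 0.152] deg 71.74616003934884
1.57 hinge [0.565 0.365 0.152] handle [0.572 0.247 0.152] ends [0.591 0.296 0.152] [0.553 0.197 0.152] edge [0.505 0.212 0.152] deg 158.83574489923396
T bowl rim [0.42718692 0.26918822 0.055     ]
S bowl rim [0.42511691 0.26095682 0.055     ]
rim [0.42547301 0.26754356 0.064     ] floor [0.42595904 0.26799578 0.012     ] Sfloor [0.42518128 0.26387232 0.012     ] Srim [0.42323051 0.26882151 0.064     ]
purple [0.34348151 0.04625297 0.03      ]
```

```bash
cat > go.py <<'E'
import sys,json
from workcell import bot
from h import *
def rel(targets,o=None):
    o=o or bot.observe(); R=Rn.from_euler('xyz',o["tool_rot"])
    print("t",round(o["clock"],2),"pos",o["position"].round(4),"rpy",np.degrees(o["tool_rot"]).round(1),"q",o["qpos"].round(2),"F",o["force"].round(1),"w",round(o["grip_width"],4))
    for x,y,z,yaw in targets:
        d=R.inv().apply(np.array([x,y,z])-o["position"])*1000
        rv=np.degrees((R.inv()*Rn.from_euler('xyz',[np.pi,0,np.radians(yaw)])).as_rotvec())
        print([x,y,z,yaw],"-> t",d.round(1),"r",rv.round(1))
if __name__=="__main__": rel(json.loads(sys.argv[1]) if len(sys.argv)>1 else [])
E
python3 go.py '[[0.42,-0.42,0.25,30],[0.55,-0.15,0.25,60],[0.5,0.1,0.25,120],[0.415,0.25,0.25,166]]'
```

```text
t 1.05 pos [ 0.1454 -0.6079  0.2313] rpy [-180.    -0.    13.5] q [ 1.27  0.52 -0.04  1.6   0.02  1.02 -0.11] F [ 0.3 -0.3  0. ] w 0.0855
[0.42, -0.42, 0.25, 30] -> t [ 310.8 -118.8  -18.7] r [ -0.   -0.  -16.5]
[0.55, -0.15, 0.25, 60] -> t [ 500.  -351.2  -18.7] r [ -0.   -0.  -46.5]
[0.5, 0.1, 0.25, 120] -> t [ 509.5 -605.9  -18.7] r [  -0.    -0.  -106.5]
[0.415, 0.25, 0.25, 166] -> t [ 461.8 -771.6  -18.7] r [   0.    -0.  -152.5]
```

```bash
python3 -m creep '[{"tx":310,"ty":-120,"tz":-20,"rz":-30,"hand":1},{"tx":310,"ty":-120,"tz":-20,"rz":-30,"hand":1},{"tx":310,"ty":-120,"tz":-20,"rz":-30,"hand":1},{"tx":310,"ty":-120,"tz":-20,"rz":-30,"hand":1},{"tx":310,"ty":-120,"tz":-20,"rz":-30,"hand":1},{"tx":310,"ty":-120,"tz":-20,"rz":-30,"hand":1},{"tx":310,"ty":-120,"tz":-20,"rz":-30,"hand":1},{"tx":500,"ty":-350,"tz":-20,"rz":-50,"hand":1}]' 60; python3 go.py '[[0.55,-0.15,0.25,60],[0.5,0.1,0.25,110],[0.415,0.25,0.25,166]]'
```

```text
t 1.05 pos [ 0.1454 -0.6079  0.2313] rpy [-180.    -0.    13.5] q [ 1.27  0.52 -0.04  1.6   0.02  1.02 -0.11] F [ 0.3 -0.3  0. ] w 0.0855
[0.55, -0.15, 0.25, 60] -> t [ 500.  -351.2  -18.7] r [ -0.   -0.  -46.5]
[0.5, 0.1, 0.25, 110] -> t [ 509.5 -605.9  -18.7] r [ -0.   -0.  -96.5]
[0.415, 0.25, 0.25, 166] -> t [ 461.8 -771.6  -18.7] r [   0.    -0.  -152.5]schema error: expected keys rx, ry, rz, tx, ty, tz, hand
```

```bash
python3 -m creep '[{"rx":0,"ry":0,"tx":310,"ty":-120,"tz":-20,"rz":-30,"hand":1},{"rx":0,"ry":0,"tx":310,"ty":-120,"tz":-20,"rz":-30,"hand":1},{"rx":0,"ry":0,"tx":310,"ty":-120,"tz":-20,"rz":-30,"hand":1},{"rx":0,"ry":0,"tx":310,"ty":-120,"tz":-20,"rz":-30,"hand":1},{"rx":0,"ry":0,"tx":310,"ty":-120,"tz":-20,"rz":-30,"hand":1},{"rx":0,"ry":0,"tx":310,"ty":-120,"tz":-20,"rz":-30,"hand":1},{"rx":0,"ry":0,"tx":310,"ty":-120,"tz":-20,"rz":-30,"hand":1},{"rx":0,"ry":0,"tx":500,"ty":-350,"tz":-20,"rz":-50,"hand":1}]' 60; python3 go.py '[[0.55,-0.15,0.25,60],[0.5,0.1,0.25,110],[0.415,0.25,0.25,166]]'
```

```text
clock: 1.85
position: [0.4423, -0.3746, 0.2513]
tool_rot: [3.141, 0.001, 0.907]
force: [-0.2, -0.1, -0.6]
grip_width: 0.0002
t 1.85 pos [ 0.4423 -0.3746  0.2513] rpy [179.9   0.   52. ] q [ 0.8   0.44 -0.28  1.69  0.14  1.03 -0.19] F [-0.2 -0.1 -0.6] w 0.0002
[0.55, -0.15, 0.25, 60] -> t [243.3 -53.6   1.1] r [ 0.1  0.  -8. ]
[0.5, 0.1, 0.25, 110] -> t [ 409.4 -247.     0.8] r [  0.    0.1 -58. ]
[0.415, 0.25, 0.25, 166] -> t [ 475.2 -406.4    0.6] r [ 0.00e+00  1.00e-01 -1.14e+02]
```

```bash
python3 -m creep '[{"rx":0,"ry":0,"tx":230,"ty":-55,"tz":0,"rz":-20,"hand":1},{"rx":0,"ry":0,"tx":230,"ty":-55,"tz":0,"rz":-20,"hand":1},{"rx":0,"ry":0,"tx":230,"ty":-55,"tz":0,"rz":-30,"hand":1},{"rx":0,"ry":0,"tx":230,"ty":-55,"tz":0,"rz":-40,"hand":1},{"rx":0,"ry":0,"tx":400,"ty":-240,"tz":0,"rz":-60,"hand":1},{"rx":0,"ry":0,"tx":400,"ty":-240,"tz":0,"rz":-60,"hand":1},{"rx":0,"ry":0,"tx":400,"ty":-240,"tz":0,"rz":-60,"hand":1},{"rx":0,"ry":0,"tx":400,"ty":-240,"tz":0,"rz":-60,"hand":1}]'; python3 go.py '[[0.5,0.1,0.25,110],[0.415,0.25,0.25,166],[0.415,0.25,0.1,166]]'
```

```text
clock: 2.65
position: [0.5049, 0.0087, 0.2515]
tool_rot: [3.141, 0.0, 1.961]
force: [1.6, 0.2, 0.7]
grip_width: 0.0002
t 2.65 pos [0.5049 0.0087 0.2515] rpy [180.    0.  112.4] q [ 0.37  0.36 -0.64  1.86  0.26  1.    0.01] F [1.6 0.2 0.7] w 0.0002
[0.5, 0.1, 0.25, 110] -> t [86.3 30.2  1.5] r [0.  0.  2.4]
[0.415, 0.25, 0.25, 166] -> t [257.4   8.7   1.4] r [  0.    0.  -53.6]
[0.415, 0.25, 0.1, 166] -> t [257.4   8.6 151.4] r [  0.    0.  -53.6]
```

```bash
python3 -m creep '[{"rx":0,"ry":0,"tx":257,"ty":9,"tz":0,"rz":-54,"hand":1},{"rx":0,"ry":0,"tx":257,"ty":9,"tz":0,"rz":-54,"hand":1},{"rx":0,"ry":0,"tx":257,"ty":9,"tz":0,"rz":-54,"hand":1},{"rx":0,"ry":0,"tx":257,"ty":9,"tz":0,"rz":-54,"hand":1},{"rx":0,"ry":0,"tx":257,"ty":9,"tz":0,"rz":-54,"hand":1},{"rx":0,"ry":0,"tx":257,"ty":9,"tz":0,"rz":-54,"hand":1},{"rx":0,"ry":0,"tx":257,"ty":9,"tz":0,"rz":-54,"hand":1},{"rx":0,"ry":0,"tx":257,"ty":9,"tz":0,"rz":-54,"hand":1}]'; python3 go.py '[[0.415,0.25,0.1,166],[0.42,0.255,0.025,166]]'; python3 - <<'E'
from workcell import bot, viewer
from h import *
o=bot.observe(); p=viewer.grab_frame("wrist"); cv2.imwrite("pics/w1.png",p["pixels"]); pickle.dump((o,p),open("w1.pkl","wb"))
q=viewer.grab_frame("top"); cv2.imwrite("pics/t1.png",q["pixels"])
for r in viewer.outline_of("bowl_center",p)[:2]:
    b=r["bbox"]; print(r["score"],b)
H=[.426,.267]; print(proj(p,[[.426,.267,.064],[.426,.267,.01]],o), proj(p,[[.426-.0575,.267,.064],[.426+.0575,.267,.064],[.426,.267-.0575,.064],[.426,.267+.0575,.064]],o).round())
E
```

```text
clock: 3.45
position: [0.4171, 0.2488, 0.2513]
tool_rot: [3.142, -0.0, 2.899]
force: [-0.7, -0.1, -0.8]
grip_width: -0.0001
t 3.45 pos [0.4171 0.2488 0.2513] rpy [180.   -0.  166.1] q [ 0.07  0.4  -0.93  1.9   0.37  1.03  0.3 ] F [-0.7 -0.1 -0.8] w -0.0001
[0.415, 0.25, 0.1, 166] -> t [  2.3   0.6 151.3] r [ 0.  -0.   0.1]
[0.42, 0.255, 0.025, 166] -> t [ -1.3   6.7 226.3] r [ 0.  -0.   0.1]
0.73 [0.8, 80.0, 99.7, 194.4]
0.58 [215.7, 112.8, 326.7, 219.4]
[[269.81179065 169.81755603]
 [267.15865409 158.89471709]] [[257. 114.]
 [282. 221.]
 [215. 183.]
 [325. 157.]]
```

View pics/w1.png

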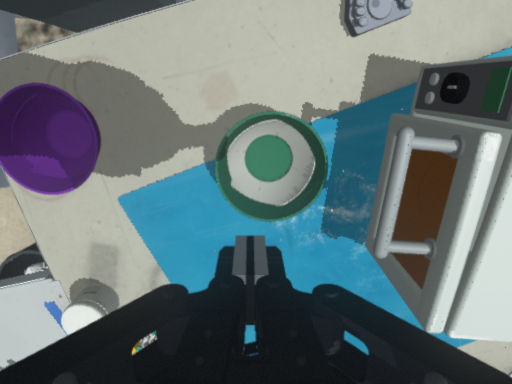

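View pics/t1.png

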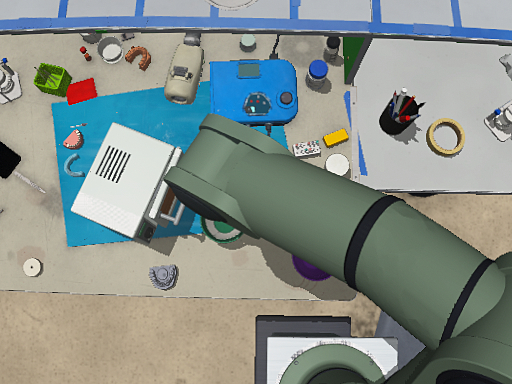

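```bash
python3 -m creep '[{"rx":0,"ry":0,"tx":-3,"ty":10,"tz":50,"rz":0,"hand":1},{"rx":0,"ry":0,"tx":-3,"ty":10,"tz":100,"rz":0,"hand":1},{"rx":0,"ry":0,"tx":-3,"ty":10,"tz":130,"rz":0,"hand":1},{"rx":0,"ry":0,"tx":-3,"ty":10,"tz":140,"rz":0,"hand":1},{"rx":0,"ry":0,"tx":-3,"ty":10,"tz":140,"rz":0,"hand":1}]'; python3 go.py '[[0.423,0.258,0.025,166]]'; python3 - <<'E'
from workcell import bot, viewer
from h import *
q=viewer.grab_frame("side"); cv2.imwrite("pics/s2.png",cv2.resize(q["pixels"][100:380,120:440],None,fx=2.2,fy=2.2))
E
```

```text
clock: 4.1
position: [0.4224, 0.2574, 0.111]
tool_rot: [-3.141, -0.001, 2.897]
force: [-0.8, 0.3, 0.6]
grip_width: -0.0001
t 4.1 pos [0.4224 0.2574 0.111 ] rpy [-1.80e+02 -1.00e-01  1.66e+02] q [-0.09  0.61 -0.78  2.01  0.61  0.77  0.09] F [-0.8  0.3  0.6] w -0.0001
[0.423, 0.258, 0.025, 166] -> t [-0.6  0.8 86. ] r [-0.  -0.1  0. ]
```

View pics/s2.png

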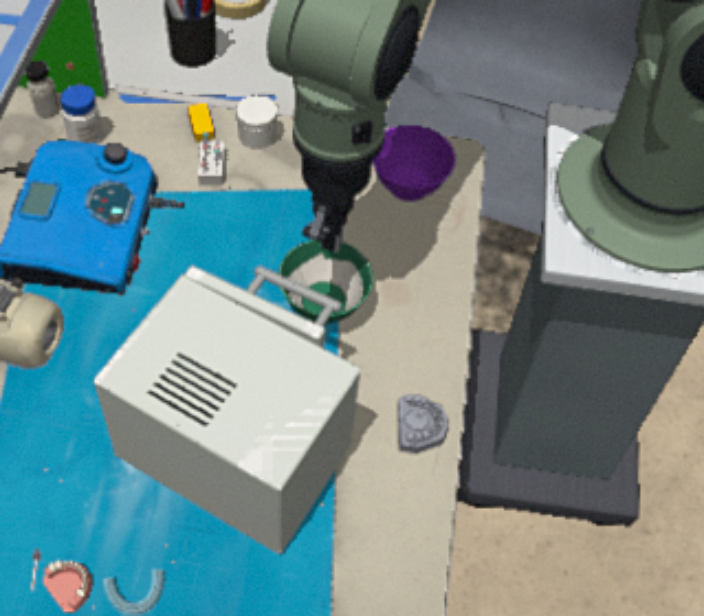

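The side view shows the gripper above the green bowl at (330,240), with the wrist well clear of the oven roof. Next I descend into the bowl.

```bash
python3 -m creep '[{"rx":0,"ry":0,"tx":0,"ty":0,"tz":30,"rz":0,"hand":1},{"rx":0,"ry":0,"tx":0,"ty":0,"tz":60,"rz":0,"hand":1},{"rx":0,"ry":0,"tx":0,"ty":0,"tz":78,"rz":0,"hand":1},{"rx":0,"ry":0,"tx":0,"ty":0,"tz":85,"rz":0,"hand":1},{"rx":0,"ry":0,"tx":0,"ty":0,"tz":85,"rz":0,"hand":1}]'; python3 go.py '[[0.418,0.241,0.026,166],[0.391,0.155,0.026,166]]'
```

```text
clock: 4.65
position: [0.4232, 0.2579, 0.0272]
tool_rot: [3.141, 0.001, 2.897]
force: [0.9, -0.4, 1.3]
grip_width: -0.0001
t 4.65 pos [0.4232 0.2579 0.0272] rpy [1.80e+02 1.00e-01 1.66e+02] q [-0.19  0.74 -0.65  2.05  0.78  0.62 -0.05] F [ 0.9 -0.4  1.3] w -0.0001
[0.418, 0.241, 0.026, 166] -> t [  1.  -17.6   1.2] r [0.  0.1 0. ]
[0.391, 0.155, 0.026, 166] -> t [   6.4 -107.6    1.1] r [0.  0.1 0. ]
```

```bash
python3 -m creep '[{"rx":0,"ry":0,"tx":1,"ty":-10,"tz":0,"rz":0,"hand":1},{"rx":0,"ry":0,"tx":1,"ty":-20,"tz":0,"rz":0,"hand":1},{"rx":0,"ry":0,"tx":2,"ty":-30,"tz":0,"rz":0,"hand":1},{"rx":0,"ry":0,"tx":2,"ty":-40,"tz":0,"rz":0,"hand":1}]'; python3 -m creep '[{"rx":0,"ry":0,"tx":1,"ty":-12,"tz":0,"rz":0,"hand":1},{"rx":0,"ry":0,"tx":2,"ty":-24,"tz":0,"rz":0,"hand":1},{"rx":0,"ry":0,"tx":3,"ty":-36,"tz":0,"rz":0,"hand":1},{"rx":0,"ry":0,"tx":4,"ty":-48,"tz":0,"rz":0,"hand":1},{"rx":0,"ry":0,"tx":4,"ty":-56,"tz":0,"rz":0,"hand":1},{"rx":0,"ry":0,"tx":4,"ty":-56,"tz":0,"rz":0,"hand":1}]';python3 go.py '[[0.391,0.155,0.026,166]]'; python3 - <<'E'
from workcell import bot, viewer
from h import *
q=viewer.grab_frame("side"); cv2.imwrite("pics/s3.png",cv2.resize(q["pixels"][100:380,120:440],None,fx=2.2,fy=2.2))
for r in viewer.outline_of("bowl_center",q)[:2]:
    ys,xs=np.nonzero(r["mask"]);print(r["score"],r["bbox"],at_z(q,(xs.mean(),ys.mean()),.055))
E
```

```text
clock: 5.05
position: [0.411, 0.2183, 0.0268]
tool_rot: [3.141, 0.001, 2.898]
force: [0.6, 2.3, 0.7]
grip_width: -0.0003
clock: 5.65
position: [0.3933, 0.1644, 0.0262]
tool_rot: [-3.14, -0.0, 2.897]
force: [-0.4, 0.4, 0.5]
grip_width: -0.0002
t 5.65 pos [0.3933 0.1644 0.0262] rpy [-179.9   -0.   166. ] q [-0.06  0.67 -0.62  2.22  0.84  0.5  -0.01] F [-0.4  0.4  0.5] w -0.0002
[0.391, 0.155, 0.026, 166] -> t [-0.  -9.7  0.3] r [-0.1 -0.  -0. ]
0.93 [262.1, 194.0, 302.2, 228.3] [0.40083106 0.20244576 0.055     ]
0.69 [211.4, 162.0, 221.3, 186.0] [0.60494627 0.10600839 0.055     ]
```

View pics/s3.png

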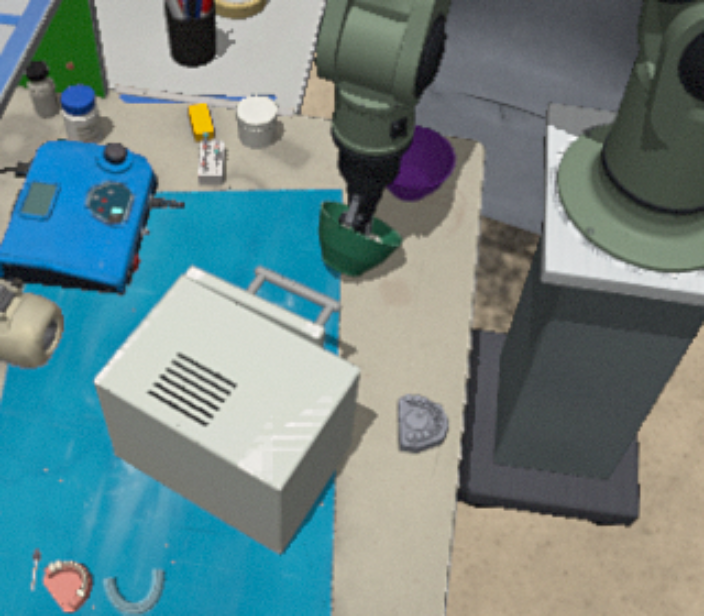

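The bowl has begun to tip in the push direction: its rim is up on the oven side at (325,205). I'll back off and let it settle.

```bash
python3 -m creep '[{"rx":0,"ry":0,"tx":0,"ty":8,"tz":0,"rz":0,"hand":1},{"rx":0,"ry":0,"tx":0,"ty":16,"tz":0,"rz":0,"hand":1},{"rx":0,"ry":0,"tx":0,"ty":24,"tz":0,"rz":0,"hand":1},{"rx":0,"ry":0,"tx":0,"ty":24,"tz":0,"rz":0,"hand":1}]'; python3 - <<'E'
from workcell import bot, viewer
from h import *
o=bot.observe();print(o["position"],o["force"])
q=viewer.grab_frame("side"); cv2.imwrite("pics/s4.png",cv2.resize(q["pixels"][170:270,220:340],None,fx=5,fy=5))
for r in viewer.outline_of("bowl_center",q)[:2]:
    ys,xs=np.nonzero(r["mask"]);print(r["score"],r["bbox"],at_z(q,(xs.mean(),ys.mean()),.055))
E
```

```text
clock: 6.15
position: [0.3998, 0.1911, 0.0264]
tool_rot: [3.14, 0.0, 2.9]
force: [1.6, 1.1, 1.1]
grip_width: 0.0
[0.3998336  0.19114669 0.02644925] [1.57302778 1.13883066 1.1491646 ]
0.88 [260.5, 196.9, 297.6, 231.7] [0.40643383 0.22009257 0.055     ]
0.59 [297.2, 157.9, 329.7, 191.2] [0.3274488  0.05553669 0.055     ]
```

View pics/s4.png

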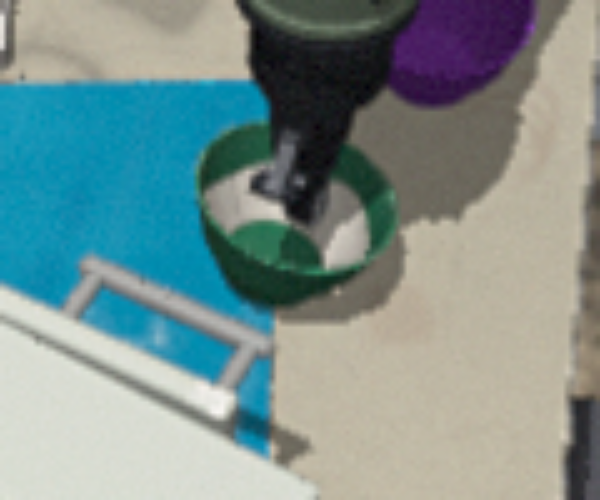

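```bash
python3 -m creep '[{"rx":0,"ry":0,"tx":0,"ty":3,"tz":-20,"rz":0,"hand":1},{"rx":0,"ry":0,"tx":0,"ty":3,"tz":-60,"rz":0,"hand":1},{"rx":0,"ry":0,"tx":0,"ty":3,"tz":-110,"rz":0,"hand":0.3},{"rx":0,"ry":0,"tx":0,"ty":3,"tz":-160,"rz":0,"hand":0.3},{"rx":0,"ry":0,"tx":0,"ty":3,"tz":-190,"rz":0,"hand":0.3},{"rx":0,"ry":0,"tx":0,"ty":3,"tz":-190,"rz":0,"hand":0.3},{"rx":0,"ry":0,"tx":0,"ty":3,"tz":-190,"rz":0,"hand":0.3}]'; python3 - <<'E'
from workcell import bot, viewer
from h import *
o=bot.observe();print(o["position"],o["force"])
q=viewer.grab_frame("wrist"); cv2.imwrite("pics/w5.png",q["pixels"])
for r in viewer.outline_of("bowl_center",q)[:2]:
    b=r["bbox"];ys,xs=np.nonzero(r["mask"]);print(r["score"],b,at_z(q,((b[0]+b[2])/2,(b[1]+b[3])/2),.062,o))
E
python3 go.py
```

```text
clock: 6.95
position: [0.4002, 0.1913, 0.2164]
tool_rot: [-3.141, 0.001, 2.897]
force: [-0.2, 0.0, -0.5]
grip_width: 0.0298
[0.40022741 0.1912877  0.2163729 ] [-0.17283985  0.01152938 -0.54134283]
0.89 [23.6, 82.0, 147.7, 207.7] [0.33741045 0.05195674 0.062     ]
0.79 [220.4, 116.1, 345.1, 237.9] [0.41053257 0.21934646 0.062     ]
t 7.05 pos [0.3997 0.1914 0.2154] rpy [-1.799e+02 -1.000e-01  1.660e+02] q [ 0.18  0.38 -0.95  2.04  0.39  0.91  0.35] F [ 0.1  0.1 -0.4] w 0.0298
```

View pics/w5.png

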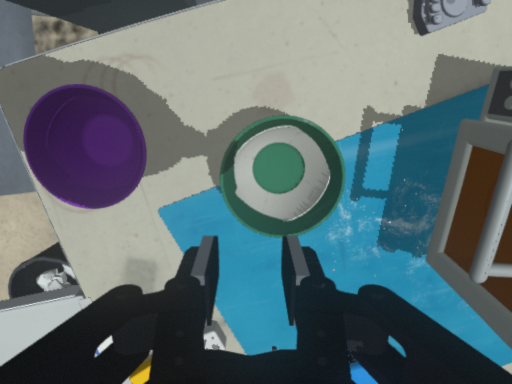

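```bash
python3 go.py '[[0.409,0.217,0.10,166],[0.409,0.217,0.016,166]]'
```

```text
t 7.05 pos [0.3997 0.1914 0.2154] rpy [-1.799e+02 -1.000e-01  1.660e+02] q [ 0.18  0.38 -0.95  2.04  0.39  0.91  0.35] F [ 0.1  0.1 -0.4] w 0.0298
[0.409, 0.217, 0.1, 166] -> t [ -3.   27.2 115.4] r [-0.1 -0.1  0. ]
[0.409, 0.217, 0.016, 166] -> t [ -3.1  27.3 199.4] r [-0.1 -0.1  0. ]
```

```bash
python3 -m creep '[{"rx":0,"ry":0,"tx":-3,"ty":27,"tz":40,"rz":0,"hand":1},{"rx":0,"ry":0,"tx":-3,"ty":27,"tz":85,"rz":0,"hand":1},{"rx":0,"ry":0,"tx":-3,"ty":27,"tz":125,"rz":0,"hand":1},{"rx":0,"ry":0,"tx":-3,"ty":27,"tz":160,"rz":0,"hand":1},{"rx":0,"ry":0,"tx":-3,"ty":27,"tz":180,"rz":0,"hand":1},{"rx":0,"ry":0,"tx":-3,"ty":27,"tz":192,"rz":0,"hand":1},{"rx":0,"ry":0,"tx":-3,"ty":27,"tz":198,"rz":0,"hand":1},{"rx":0,"ry":0,"tx":-3,"ty":27,"tz":198,"rz":0,"hand":1}]'; python3 go.py '[[0.400,0.208,0.016,166],[0.390,0.198,0.016,166],[0.38,0.188,0.016,166]]'
```

```text
clock: 7.85
position: [0.4092, 0.2175, 0.018]
tool_rot: [-3.141, -0.001, 2.898]
force: [0.7, 0.0, 0.3]
grip_width: 0.0001
t 7.85 pos [0.4092 0.2175 0.018 ] rpy [-180.    -0.   166.1] q [-0.14  0.72 -0.63  2.13  0.83  0.56 -0.06] F [0.7 0.  0.3] w 0.0001
[0.4, 0.208, 0.016, 166] -> t [  6.6 -11.5   2. ] r [-0.  -0.   0.1]
[0.39, 0.198, 0.016, 166] -> t [ 13.9 -23.6   2. ] r [-0.  -0.   0.1]
[0.38, 0.188, 0.016, 166] -> t [ 21.2 -35.7   2. ] r [-0.  -0.   0.1]
```

```bash
python3 -m creep '[{"rx":0,"ry":0,"tx":3,"ty":-5,"tz":2,"rz":0,"hand":1},{"rx":0,"ry":0,"tx":6,"ty":-10,"tz":2,"rz":0,"hand":1},{"rx":0,"ry":0,"tx":9,"ty":-15,"tz":2,"rz":0,"hand":1},{"rx":0,"ry":0,"tx":11,"ty":-19,"tz":2,"rz":0,"hand":1},{"rx":0,"ry":0,"tx":13,"ty":-23,"tz":2,"rz":0,"hand":1},{"rx":0,"ry":0,"tx":15,"ty":-27,"tz":2,"rz":0,"hand":1}]';  cat > sv.py <<'E'
import sys
from workcell import bot, viewer
from h import *
n=sys.argv[1]
q=viewer.grab_frame("side"); cv2.imwrite(f"pics/{n}.png",cv2.resize(q["pixels"][170:270,220:340],None,fx=5,fy=5))
for r in viewer.outline_of("bowl_center",q)[:2]:
    ys,xs=np.nonzero(r["mask"]);print(r["score"],r["bbox"],at_z(q,(xs.mean(),ys.mean()),.055))
E
python3 sv.py s6
```

```text
clock: 8.45
position: [0.3885, 0.1948, 0.0165]
tool_rot: [3.141, 0.0, 2.898]
force: [1.3, 1.6, 1.0]
grip_width: 0.0001
0.92 [303.0, 157.4, 327.4, 193.0] [0.32042345 0.05635129 0.055     ]
```

View pics/s6.png

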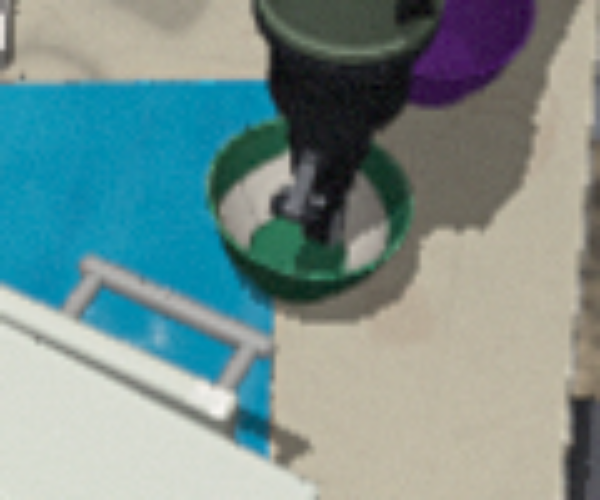

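```bash
python3 -m creep '[{"rx":0,"ry":0,"tx":3,"ty":-4,"tz":0,"rz":0,"hand":1},{"rx":0,"ry":0,"tx":6,"ty":-8,"tz":0,"rz":0,"hand":1},{"rx":0,"ry":0,"tx":9,"ty":-12,"tz":0,"rz":0,"hand":1},{"rx":0,"ry":0,"tx":12,"ty":-17,"tz":0,"rz":0,"hand":1},{"rx":0,"ry":0,"tx":15,"ty":-22,"tz":0,"rz":0,"hand":1},{"rx":0,"ry":0,"tx":15,"ty":-22,"tz":0,"rz":0,"hand":1}]'; python3 sv.py s7; python3 go.py
```

```text
clock: 9.15
position: [0.368, 0.1764, 0.0163]
tool_rot: [-3.141, -0.0, 2.898]
force: [2.2, 1.8, 3.5]
grip_width: 0.0001
0.83 [308.5, 158.1, 328.8, 190.3] [0.30857961 0.05898    0.055     ]
0.72 [270.3, 194.1, 309.6, 228.0] [0.37785069 0.2000618  0.055     ]
t 9.25 pos [0.3687 0.1773 0.0164] rpy [180.   0. 166.] q [-0.13  0.67 -0.59  2.27  0.9   0.45 -0.14] F [2.1 1.6 5.7] w -0.0
```

View pics/s7.png

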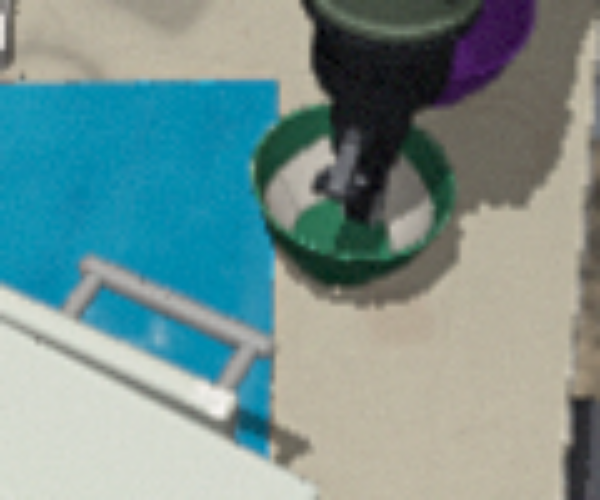

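```bash
python3 -m creep '[{"rx":0,"ry":0,"tx":-4,"ty":6,"tz":-3,"rz":0,"hand":1},{"rx":0,"ry":0,"tx":-6,"ty":10,"tz":-8,"rz":0,"hand":1},{"rx":0,"ry":0,"tx":-6,"ty":10,"tz":-40,"rz":0,"hand":1},{"rx":0,"ry":0,"tx":-6,"ty":10,"tz":-80,"rz":0,"hand":1},{"rx":0,"ry":0,"tx":-6,"ty":10,"tz":-130,"rz":0,"hand":-0.2},{"rx":0,"ry":0,"tx":-6,"ty":10,"tz":-180,"rz":0,"hand":-0.2},{"rx":0,"ry":0,"tx":-6,"ty":10,"tz":-225,"rz":0,"hand":-0.2},{"rx":0,"ry":0,"tx":-6,"ty":10,"tz":-225,"rz":0,"hand":-0.2}]'; python3 - <<'E'
from workcell import bot, viewer
from h import *
o=bot.observe()
q=viewer.grab_frame("wrist"); cv2.imwrite("pics/w8.png",q["pixels"])
for t in("bowl_center","door_handle"):
  for r in viewer.outline_of(t,q)[:2]:
    b=r["bbox"];ys,xs=np.nonzero(r["mask"]);print(t,r["score"],b,at_z(q,((b[0]+b[2])/2,(b[1]+b[3])/2),.062,o))
E
python3 go.py '[[0.47,0.25,0.25,160],[0.445,0.35,0.22,160],[0.445,0.35,0.133,160]]'
```

```text
clock: 10.05
position: [0.3783, 0.1869, 0.2462]
tool_rot: [3.138, 0.005, 2.898]
force: [1.4, -0.4, -0.8]
grip_width: 0.0511
bowl_center 0.93 [198.2, 103.1, 314.3, 217.0] [0.37445004 0.19446506 0.062     ]
bowl_center 0.66 [53.2, 102.6, 163.9, 215.3] [0.33701226 0.05020967 0.062     ]
door_handle 0.92 [416.7, 131.4, 511.7, 352.1] [0.52026577 0.39863906 0.062     ]
t 10.2 pos [0.3767 0.1852 0.2413] rpy [-180.   -0.  166.] q [ 0.25  0.3  -1.01  2.06  0.32  0.94  0.4 ] F [-0.9  0.2 -1.2] w 0.0513
[0.47, 0.25, 0.25, 160] -> t [-74.9  85.4  -8.8] r [-0. -0.  6.]
[0.445, 0.35, 0.22, 160] -> t [-26.5 176.5  21.2] r [-0. -0.  6.]
[0.445, 0.35, 0.133, 160] -> t [-26.5 176.5 108.2] r [-0. -0.  6.]
```

View pics/w8.png

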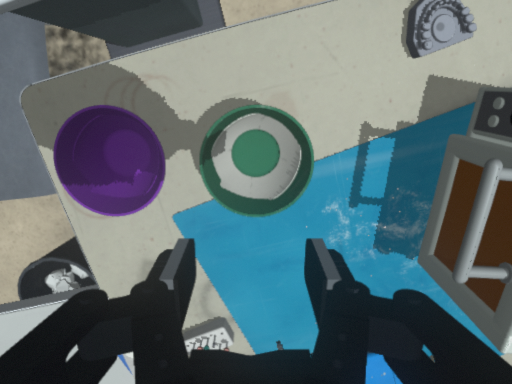

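```bash
python3 -m creep '[{"rx":0,"ry":0,"tx":-30,"ty":40,"tz":-20,"rz":8,"hand":1},{"rx":0,"ry":0,"tx":-30,"ty":80,"tz":-20,"rz":16,"hand":1},{"rx":0,"ry":0,"tx":-30,"ty":120,"tz":-20,"rz":24,"hand":1},{"rx":0,"ry":0,"tx":-30,"ty":160,"tz":-20,"rz":32,"hand":1},{"rx":0,"ry":0,"tx":-30,"ty":190,"tz":-20,"rz":40,"hand":1},{"rx":0,"ry":0,"tx":-30,"ty":200,"tz":-20,"rz":48,"hand":1},{"rx":0,"ry":0,"tx":-30,"ty":200,"tz":-20,"rz":56,"hand":1},{"rx":0,"ry":0,"tx":-30,"ty":200,"tz":-20,"rz":64,"hand":1}]'; python3 go.py '[[0.4545,0.377,0.25,70]]'
```

```text
clock: 11.0
position: [0.4532, 0.3728, 0.2593]
tool_rot: [-3.138, 0.001, 1.777]
force: [-0.2, 0.3, 0.4]
grip_width: -0.0002
t 11.0 pos [0.4532 0.3728 0.2593] rpy [-1.798e+02  1.000e-01  1.018e+02] q [-0.33  0.5  -0.67  1.64  0.34  1.12 -0.88] F [-0.2  0.3  0.4] w -0.0002
[0.4545, 0.377, 0.25, 70] -> t [3.9 2.2 9.3] r [-0.2  0.1 31.8]
```

```bash
python3 -m creep '[{"rx":0,"ry":0,"tx":4,"ty":2,"tz":10,"rz":8,"hand":1},{"rx":0,"ry":0,"tx":4,"ty":2,"tz":20,"rz":16,"hand":1},{"rx":0,"ry":0,"tx":4,"ty":2,"tz":35,"rz":24,"hand":1},{"rx":0,"ry":0,"tx":4,"ty":2,"tz":45,"rz":32,"hand":1},{"rx":0,"ry":0,"tx":4,"ty":2,"tz":45,"rz":32,"hand":1}]'; python3 - <<'E'
from workcell import bot, viewer
from h import *
o=bot.observe()
q=viewer.grab_frame("wrist"); cv2.imwrite("pics/w9.png",q["pixels"])
q2=viewer.grab_frame("side"); cv2.imwrite("pics/s9.png",cv2.resize(q2["pixels"][150:310,140:320],None,fx=3.5,fy=3.5))
pickle.dump((o,q,q2),open("9.pkl","wb"))
p=o["position"];print("tip px",proj(q,p,o),proj(q2,p))
E
python3 go.py '[[0.4545,0.377,0.13,70]]'
```

```text
clock: 11.5
position: [0.4541, 0.3762, 0.2137]
tool_rot: [-3.139, 0.004, 1.221]
force: [-0.1, 0.8, -0.2]
grip_width: -0.0
tip px [[251.75066659 250.59227741]] [[250.43277659 223.51773943]]
t 11.6 pos [0.4547 0.3768 0.2156] rpy [-1.799e+02  1.000e-01  7.030e+01] q [-0.43  0.53 -0.52  1.69  0.3   1.01 -1.4 ] F [1.  0.2 0.5] w -0.0002
[0.4545, 0.377, 0.13, 70] -> t [ 0.3 -0.2 85.6] r [-0.1  0.1  0.3]
```

View pics/w9.png

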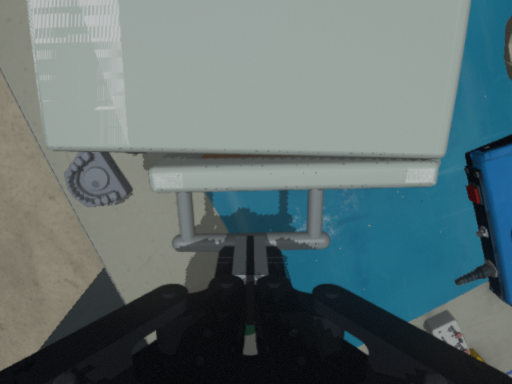

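View pics/s9.png

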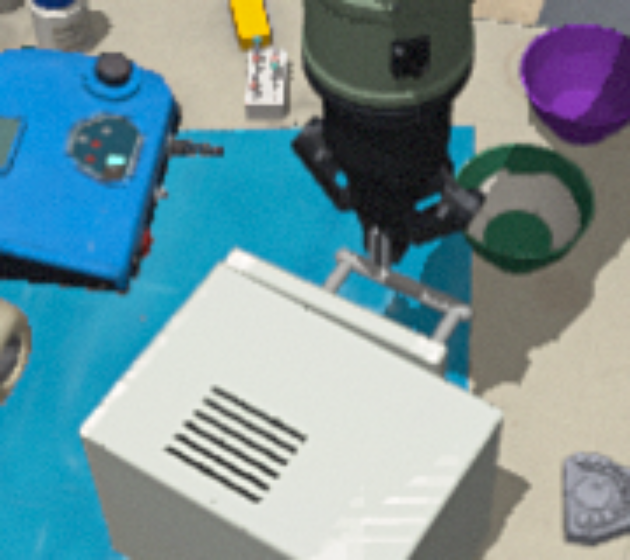

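```bash
python3 - <<'E'
from h import *
o,q,q2=pickle.load(open("9.pkl","rb"))
for uv in((180,242),(322,240),(251,241)): print("bar",at_z(q,uv,.152,o))
for uv in((153,192),(438,187)): print("door top outer corners",at_z(q,uv,.176,o))
for uv in((46,150),(447,157)): print("roof front",at_z(q,uv,.180,o))
E
```

```text
bar [0.3996006  0.36824412 0.152     ]
bar [0.49066479 0.33676277 0.152     ]
bar [0.44523062 0.35258508 0.152     ]
door top outer corners [0.40700977 0.41167969 0.176     ]
door top outer corners [0.56216692 0.35848683 0.176     ]
roof front [0.36262895 0.45490363 0.18      ]
roof front [0.5683607  0.37588392 0.18      ]
```

```bash
python3 -m creep '[{"rx":0,"ry":0,"tx":-2,"ty":0,"tz":15,"rz":0,"hand":1},{"rx":0,"ry":0,"tx":-2,"ty":0,"tz":30,"rz":0,"hand":1},{"rx":0,"ry":0,"tx":-2,"ty":0,"tz":45,"rz":0,"hand":1},{"rx":0,"ry":0,"tx":-2,"ty":0,"tz":60,"rz":0,"hand":1},{"rx":0,"ry":0,"tx":-2,"ty":0,"tz":75,"rz":0,"hand":1},{"rx":0,"ry":0,"tx":-2,"ty":0,"tz":85,"rz":0,"hand":1},{"rx":0,"ry":0,"tx":-2,"ty":0,"tz":85,"rz":0,"hand":1}]'; python3 - <<'E'
from go import *
o=bot.observe(); H=np.array([.565,.365]); th0=np.radians(70.5); y0=np.degrees(o["tool_rot"][2])
T=[]
for a in range(0,105,8):
    t=th0-.025+np.radians(a); c,s=np.cos(t),np.sin(t); p=H+np.array([c*-.036-s*.108,s*-.036+c*.108]); T.append([round(p[0],4),round(p[1],4),.131,round(70+min(a,92),1)])
rel(T)
q2=viewer=None
from workcell import viewer
q2=viewer.grab_frame("side"); cv2.imwrite("pics/s10.png",cv2.resize(q2["pixels"][150:310,140:320],None,fx=3.5,fy=3.5))
E
```

```text
clock: 12.3
position: [0.4541, 0.3744, 0.1297]
tool_rot: [-3.14, 0.002, 1.223]
force: [-0.2, 0.2, -0.2]
grip_width: 0.0001
t 12.3 pos [0.4541 0.3744 0.1297] rpy [-1.799e+02  1.000e-01  7.010e+01] q [-0.46  0.63 -0.48  1.77  0.37  0.84 -1.46] F [-0.2  0.2 -0.2] w 0.0001
[np.float64(0.4513), np.float64(0.37), 0.131, 70] -> t [-5.1 -1.1 -1.3] r [-0.1  0.1  0.1]
[np.float64(0.4517), np.float64(0.3541), 0.131, 78] -> t [-19.9   4.7  -1.2] r [-0.1  0.1 -7.9]
[np.float64(0.4543), np.float64(0.3384), 0.131, 86] -> t [-33.8  12.5  -1.2] r [ -0.1   0.1 -15.9]
[np.float64(0.4591), np.float64(0.3233), 0.131, 94] -> t [-46.3  22.1  -1.2] r [ -0.1   0.1 -23.9]
[np.float64(0.4659), np.float64(0.3089), 0.131, 102] -> t [-57.6  33.4  -1.2] r [ -0.1   0.1 -31.9]
[np.float64(0.4747), np.float64(0.2957), 0.131, 110] -> t [-67.   46.2  -1.2] r [ -0.1   0.1 -39.9]
[np.float64(0.4852), np.float64(0.2838), 0.131, 118] -> t [-74.6  60.1  -1.2] r [ -0.1   0.1 -47.9]
[np.float64(0.4973), np.float64(0.2735), 0.131, 126] -> t [-80.1  75.   -1.2] r [ -0.1   0.1 -55.9]
[np.float64(0.5107), np.float64(0.265), 0.131, 134] -> t [-83.6  90.5  -1.2] r [ -0.1   0.1 -63.9]
[np.float64(0.5251), np.float64(0.2584), 0.131, 142] -> t [-84.9 106.3  -1.2] r [ -0.1   0.  -71.9]
[np.float64(0.5404), np.float64(0.2539), 0.131, 150] -> t [-83.9 122.2  -1.3] r [ -0.1   0.  -79.9]
[np.float64(0.5561), np.float64(0.2515), 0.131, 158] -> t [-80.8 137.8  -1.3] r [ -0.1   0.  -87.9]
[np.float64(0.572), np.float64(0.2514), 0.131, 162] -> t [-75.4 152.8  -1.3] r [ -0.1   0.  -91.9]
[np.float64(0.5877), np.float64(0.2534), 0.131, 162] -> t [-68.2 166.9  -1.3] r [ -0.1   0.  -91.9]
```

View pics/s10.png

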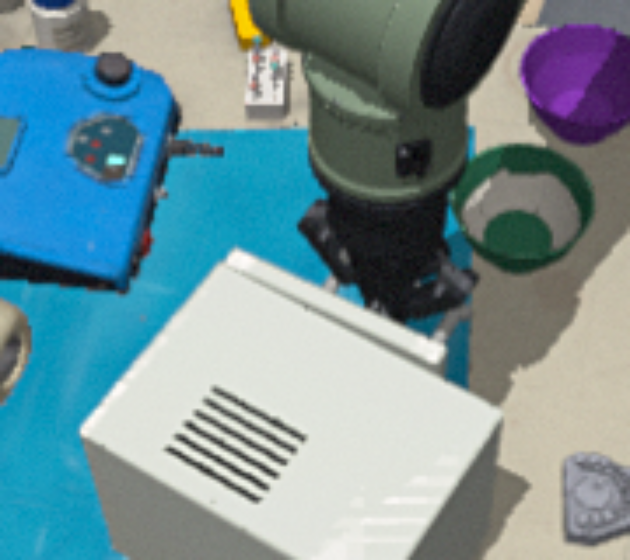

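```bash
python3 -m creep '[{"rx":0,"ry":0,"tx":-5,"ty":-1,"tz":0,"rz":0,"hand":1},{"rx":0,"ry":0,"tx":-12,"ty":2,"tz":0,"rz":-4,"hand":1},{"rx":0,"ry":0,"tx":-20,"ty":5,"tz":0,"rz":-8,"hand":1},{"rx":0,"ry":0,"tx":-27,"ty":8.5,"tz":0,"rz":-12,"hand":1},{"rx":0,"ry":0,"tx":-34,"ty":12.5,"tz":0,"rz":-16,"hand":1},{"rx":0,"ry":0,"tx":-40,"ty":17,"tz":0,"rz":-20,"hand":1},{"rx":0,"ry":0,"tx":-46.5,"ty":22,"tz":0,"rz":-24,"hand":1},{"rx":0,"ry":0,"tx":-46.5,"ty":22,"tz":0,"rz":-24,"hand":1}]'; cat > k.py <<'E'
from go import *
from workcell import viewer
import sys
n=sys.argv[1]; a0=int(sys.argv[2])
o=bot.observe(); H=np.array([.565,.365]); T=[]
for a in range(a0,104,8):
    t=np.radians(70.5+a)-.025; c,s=np.cos(t),np.sin(t); p=H+np.array([c*-.036-s*.108,s*-.036+c*.108]); T.append([float(p[0].round(4)),float(p[1].round(4)),.131,70+min(a,92)])
rel(T)
q=viewer.grab_frame("wrist"); q2=viewer.grab_frame("side")
cv2.imwrite(f"pics/{n}.png",np.hstack([cv2.resize(q["pixels"],(400,300)),cv2.resize(q2["pixels"][150:285,140:320],(400,300))]))
E
python3 k.py k1 24
```

```text
clock: 13.15
position: [0.4601, 0.3225, 0.132]
tool_rot: [3.141, -0.0, 1.641]
force: [-0.1, -0.4, -0.2]
grip_width: -0.0001
t 13.15 pos [0.4601 0.3225 0.132 ] rpy [179.9  -0.   94. ] q [-0.3   0.61 -0.59  1.84  0.45  0.83 -1.04] F [-0.1 -0.4 -0.2] w -0.0001
[0.4591, 0.3233, 0.131, 94] -> t [ 0.8 -1.   1. ] r [ 0.1 -0.   0. ]
[0.4659, 0.3089, 0.131, 102] -> t [-14.    4.8   1. ] r [ 0.1  0.  -8. ]
[0.4747, 0.2957, 0.131, 110] -> t [-27.8  12.6   1. ] r [  0.1   0.  -16. ]
[0.4852, 0.2838, 0.131, 118] -> t [-40.4  22.3   1. ] r [  0.1   0.  -24. ]
[0.4973, 0.2735, 0.131, 126] -> t [-51.5  33.6   1. ] r [  0.1   0.  -32. ]
[0.5107, 0.265, 0.131, 134] -> t [-60.9  46.4   1. ] r [  0.1   0.  -40. ]
[0.5251, 0.2584, 0.131, 142] -> t [-68.5  60.3   1. ] r [  0.1   0.  -48. ]
[0.5404, 0.2539, 0.131, 150] -> t [-74.1  75.2   1. ] r [  0.1   0.  -56. ]
[0.5561, 0.2515, 0.131, 158] -> t [-77.6  90.7   1. ] r [  0.1   0.  -64. ]
[0.572, 0.2514, 0.131, 162] -> t [-78.8 106.6   1.1] r [  0.1   0.  -68. ]
```

View pics/k1.png

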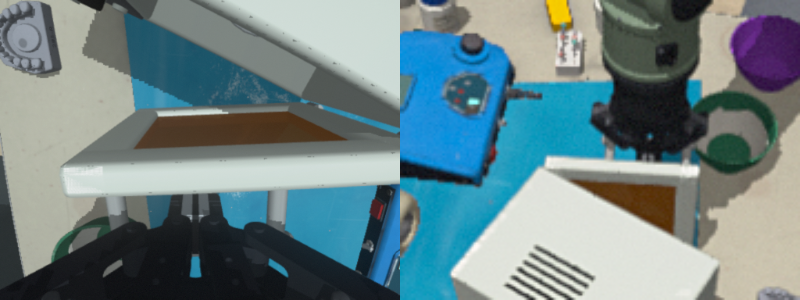

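The wrist and side views show the door about 25° open, with the finger hooked between the posts and the bowl well clear on the right.

```bash
python3 -m creep '[{"rx":0,"ry":0,"tx":-7,"ty":2,"tz":1,"rz":-4,"hand":1},{"rx":0,"ry":0,"tx":-14,"ty":5,"tz":1,"rz":-8,"hand":1},{"rx":0,"ry":0,"tx":-21,"ty":8.5,"tz":1,"rz":-12,"hand":1},{"rx":0,"ry":0,"tx":-28,"ty":12.5,"tz":1,"rz":-16,"hand":1},{"rx":0,"ry":0,"tx":-34.5,"ty":17,"tz":1,"rz":-20,"hand":1},{"rx":0,"ry":0,"tx":-40.5,"ty":22,"tz":1,"rz":-24,"hand":1},{"rx":0,"ry":0,"tx":-46,"ty":28,"tz":1,"rz":-28,"hand":1},{"rx":0,"ry":0,"tx":-51.5,"ty":33.5,"tz":1,"rz":-32,"hand":1}]'; python3 k.py k2 56
```

```text
clock: 14.05
position: [0.4964, 0.2752, 0.1306]
tool_rot: [3.141, -0.0, 2.201]
force: [0.4, 2.5, 1.0]
grip_width: 0.0003
t 14.05 pos [0.4964 0.2752 0.1306] rpy [180.   -0.  126.1] q [-0.11  0.65 -0.72  1.82  0.55  0.88 -0.46] F [0.4 2.5 1. ] w 0.0003
[0.4973, 0.2735, 0.131, 126] -> t [-1.9 -0.3 -0.4] r [ 0.  -0.   0.1]
[0.5107, 0.265, 0.131, 134] -> t [-16.7   5.5  -0.4] r [ 0.  -0.  -7.9]
[0.5251, 0.2584, 0.131, 142] -> t [-30.5  13.2  -0.4] r [  0.   -0.  -15.9]
[0.5404, 0.2539, 0.131, 150] -> t [-43.2  23.   -0.4] r [  0.   -0.  -23.9]
[0.5561, 0.2515, 0.131, 158] -> t [-54.4  34.2  -0.4] r [  0.   -0.  -31.9]
[0.572, 0.2514, 0.131, 162] -> t [-63.8  47.   -0.3] r [  0.   -0.  -35.9]
```

View pics/k2.png

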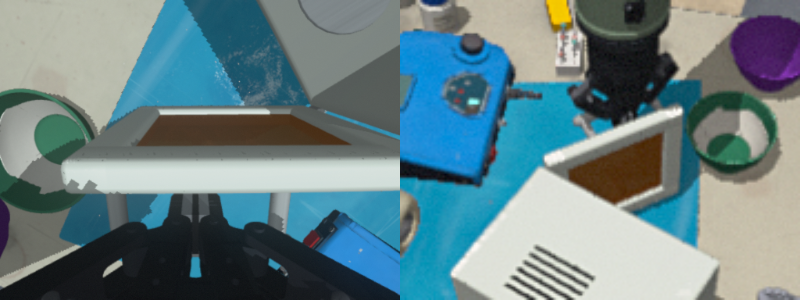

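```bash
python3 -m creep '[{"rx":0,"ry":0,"tx":-9,"ty":2,"tz":0,"rz":-4,"hand":1},{"rx":0,"ry":0,"tx":-17,"ty":5.5,"tz":0,"rz":-8,"hand":1},{"rx":0,"ry":0,"tx":-24,"ty":9,"tz":0,"rz":-12,"hand":1},{"rx":0,"ry":0,"tx":-30.5,"ty":13,"tz":0,"rz":-16,"hand":1},{"rx":0,"ry":0,"tx":-37,"ty":18,"tz":0,"rz":-20,"hand":1},{"rx":0,"ry":0,"tx":-43,"ty":23,"tz":0,"rz":-24,"hand":1},{"rx":0,"ry":0,"tx":-49,"ty":28.5,"tz":0,"rz":-28,"hand":1},{"rx":0,"ry":0,"tx":-54.5,"ty":34,"tz":0,"rz":-32,"hand":1}]'; python3 k.py k3 88
```

```text
clock: 14.95
position: [0.5556, 0.2516, 0.1305]
tool_rot: [3.141, -0.0, 2.759]
force: [-2.2, 2.4, 0.5]
grip_width: 0.0002
t 14.95 pos [0.5556 0.2516 0.1305] rpy [180.   -0.  158.1] q [ 0.02  0.75 -0.84  1.7   0.65  0.99  0.13] F [-2.2  2.4  0.5] w 0.0002
[0.5561, 0.2515, 0.131, 158] -> t [-0.5  0.1 -0.5] r [ 0.  -0.   0.1]
[0.572, 0.2514, 0.131, 162] -> t [-15.3   6.   -0.5] r [ 0.  -0.  -3.9]
```

View pics/k3.png

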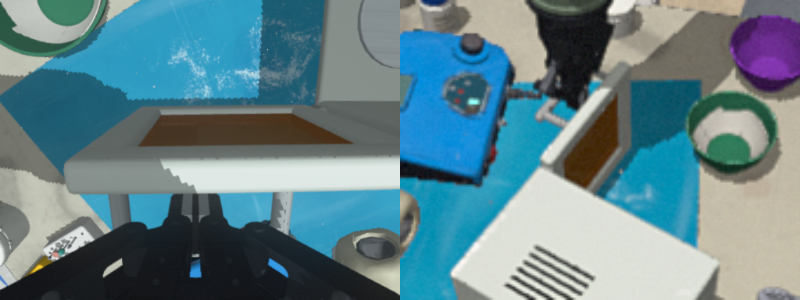

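```bash
python3 - <<'E'
from h import *
S=pickle.load(open("side0.pkl","rb"));T=pickle.load(open("top0.pkl","rb"))
for z in(.03,.06,.1): print(z,at_z(S,(203,192),z),at_z(T,(268,139),z), "near body edge",at_z(T,(213,124),z),at_z(T,(297,120),z))
E
```

```text
0.03 [0.63263646 0.16090438 0.03      ] [0.63534063 0.16470819 0.03      ] near body edge [0.67224696 0.30464823 0.03      ] [0.68766965 0.09147864 0.03      ]
0.06 [0.62438021 0.18465857 0.06      ] [0.6258251  0.16573577 0.06      ] near body edge [0.66180352 0.30215739 0.06      ] [0.67683844 0.09434738 0.06      ]
0.1 [0.61337186 0.21633083 0.1       ] [0.61313772 0.16710588 0.1       ] near body edge [0.64787892 0.29883628 0.1       ] [0.66239683 0.09817237 0.1       ]
```

```bash
python3 -m creep '[{"rx":0,"ry":0,"tx":-8,"ty":2.5,"tz":0,"rz":-3,"hand":1},{"rx":0,"ry":0,"tx":-16,"ty":6,"tz":0,"rz":-6,"hand":1},{"rx":0,"ry":0,"tx":-18,"ty":7,"tz":0,"rz":-8,"hand":1},{"rx":0,"ry":0,"tx":-18,"ty":7,"tz":0,"rz":-8,"hand":1},{"rx":0,"ry":0,"tx":-14,"ty":5,"tz":0,"rz":-8,"hand":1},{"rx":0,"ry":0,"tx":-11,"ty":4,"tz":0,"rz":-8,"hand":1}]'; python3 k.py k4 96
```

```text
clock: 15.65
position: [0.5669, 0.2502, 0.1304]
tool_rot: [-3.141, -0.0, 2.896]
force: [0.1, -0.2, 0.1]
grip_width: -0.0001
t 15.65 pos [0.5669 0.2502 0.1304] rpy [-180.    -0.   165.9] q [ 0.04  0.78 -0.87  1.67  0.68  1.02  0.27] F [ 0.1 -0.2  0.1] w -0.0001
[0.572, 0.2514, 0.131, 162] -> t [-4.7  2.4 -0.6] r [-0.   0.   3.9]
```

View pics/k4.png

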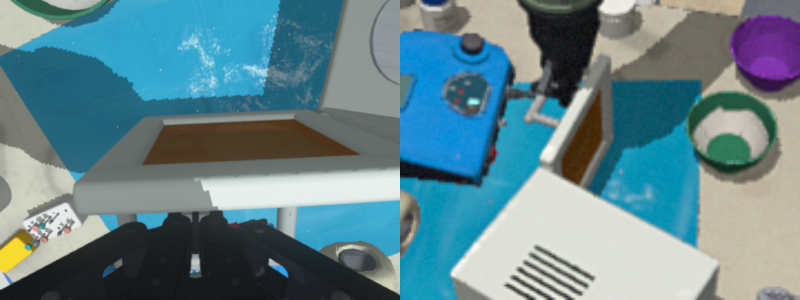

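```bash
python3 -m creep '[{"rx":0,"ry":0,"tx":0,"ty":0,"tz":-20,"rz":0,"hand":1},{"rx":0,"ry":0,"tx":0,"ty":0,"tz":-50,"rz":0,"hand":1},{"rx":0,"ry":0,"tx":0,"ty":0,"tz":-90,"rz":0,"hand":1},{"rx":0,"ry":0,"tx":0,"ty":0,"tz":-130,"rz":0,"hand":1},{"rx":0,"ry":0,"tx":0,"ty":0,"tz":-150,"rz":0,"hand":1},{"rx":0,"ry":0,"tx":0,"ty":0,"tz":-150,"rz":0,"hand":1}]'; python3 go.py '[[0.54,-0.1,0.28,110],[0.45,-0.35,0.28,60]]'
```

```text
clock: 16.35
position: [0.5684, 0.2509, 0.2834]
tool_rot: [3.139, 0.003, 2.897]
force: [-0.2, -0.2, -0.3]
grip_width: -0.0001
t 16.35 pos [0.5684 0.2509 0.2834] rpy [179.9   0.2 166. ] q [ 0.09  0.62 -0.96  1.52  0.53  1.27  0.39] F [-0.2 -0.2 -0.3] w -0.0001
[0.54, -0.1, 0.28, 110] -> t [ -57.4 -347.3    2.7] r [ 0.2  0.1 56. ]
[0.45, -0.35, 0.28, 60] -> t [ -30.6 -611.6    1.9] r [  0.3   0.  106. ]
```

```bash
python3 -m creep '[{"rx":0,"ry":0,"tx":-57,"ty":-347,"tz":-10,"rz":56,"hand":1},{"rx":0,"ry":0,"tx":-57,"ty":-347,"tz":-10,"rz":56,"hand":1},{"rx":0,"ry":0,"tx":-57,"ty":-347,"tz":-10,"rz":56,"hand":1},{"rx":0,"ry":0,"tx":-57,"ty":-347,"tz":-10,"rz":56,"hand":1},{"rx":0,"ry":0,"tx":-57,"ty":-347,"tz":-10,"rz":56,"hand":1},{"rx":0,"ry":0,"tx":-57,"ty":-347,"tz":-10,"rz":56,"hand":1},{"rx":0,"ry":0,"tx":-57,"ty":-347,"tz":-10,"rz":56,"hand":1},{"rx":0,"ry":0,"tx":-57,"ty":-347,"tz":-10,"rz":56,"hand":1}]'; python3 -m creep '[{"rx":0,"ry":0,"tx":100,"ty":-230,"tz":-10,"rz":30,"hand":1},{"rx":0,"ry":0,"tx":100,"ty":-230,"tz":-10,"rz":30,"hand":1},{"rx":0,"ry":0,"tx":100,"ty":-230,"tz":-10,"rz":30,"hand":1},{"rx":0,"ry":0,"tx":100,"ty":-230,"tz":-10,"rz":30,"hand":1},{"rx":0,"ry":0,"tx":0,"ty":-230,"tz":-10,"rz":30,"hand":1},{"rx":0,"ry":0,"tx":0,"ty":-230,"tz":-10,"rz":30,"hand":1}]'; python3 go.py '[[0.35,-0.4,0.3,60]]'; python3 - <<'E'
from workcell import viewer
from h import *
t=viewer.grab_frame("top"); s=viewer.grab_frame("side")
pickle.dump((t,s),open("end.pkl","wb"))
cv2.imwrite("pics/te.png",t["pixels"]);cv2.imwrite("pics/se.png",s["pixels"])
for n,p in(("top",t),("side",s)):
  for k in ["bowl_center","lower_cast","bur_stand","pot","wax_block"]:
    for r in viewer.outline_of(k,p)[:2]:
        ys,xs=np.nonzero(r["mask"]);print(n,k,round(r["score"],2),at_z(p,(xs.mean(),ys.mean()),.05 if k[:2]=="bo" else .02).round(3))
E
```

```text
clock: 17.15
position: [0.5381, -0.1075, 0.2893]
tool_rot: [-3.139, 0.002, 1.908]
force: [0.3, 1.5, -0.9]
grip_width: -0.0
clock: 17.75
position: [0.3216, -0.1807, 0.3008]
tool_rot: [3.14, 0.003, 1.397]
force: [2.1, -0.3, -0.4]
grip_width: 0.0002
t 17.75 pos [ 0.3216 -0.1807  0.3008] rpy [179.9   0.2  80. ] q [ 0.94  0.04 -0.6   2.09  0.03  1.02  0.15] F [ 2.1 -0.3 -0.4] w 0.0002
[0.35, -0.4, 0.3, 60] -> t [-211.1   66.     1.5] r [ 0.1  0.2 20. ]
top bowl_center 0.98 [0.379 0.194 0.05 ]
top bowl_center 0.7 [0.343 0.049 0.05 ]
top lower_cast 0.89 [0.289 0.413 0.02 ]
top lower_cast 0.67 [0.53  0.468 0.02 ]
top bur_stand 0.7 [0.614 0.068 0.02 ]
top pot 0.59 [ 0.571 -0.007  0.02 ]
top wax_block 0.26 [0.53  0.467 0.02 ]
side bowl_center 0.68 [0.379 0.191 0.05 ]
side lower_cast 0.93 [0.291 0.42  0.02 ]
side lower_cast 0.56 [0.577 0.191 0.02 ]
side bur_stand 0.74 [0.576 0.194 0.02 ]
side bur_stand 0.48 [0.617 0.064 0.02 ]
side pot 0.62 [ 0.57  -0.014  0.02 ]
side wax_block 0.65 [ 0.651 -0.004  0.02 ]
```

View pics/te.png

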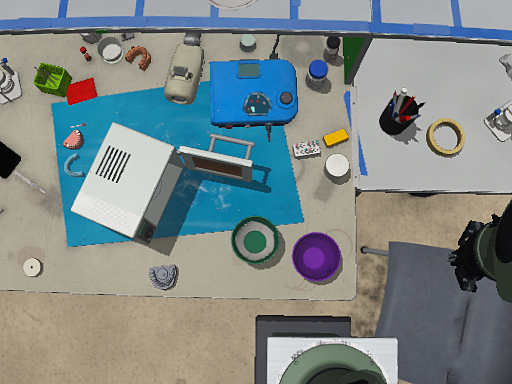

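View pics/se.png

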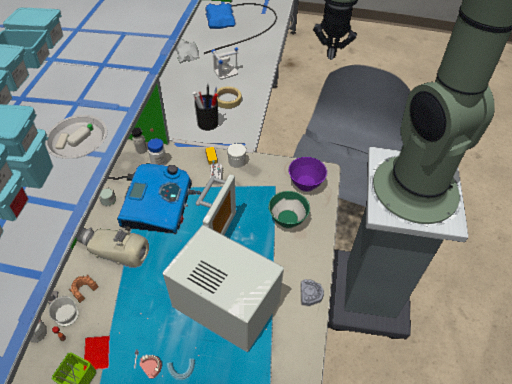

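```bash
python3 - <<'E'
from h import *
t,s=pickle.load(open("end.pkl","rb"))
for a,b,z in(((212,138.5),(253,149.5),.152),((180,149.5),(254,162),.176)):
    A,B=at_z(t,a,z),at_z(t,b,z); d=B-A; print(A,B,np.linalg.norm(d),"open deg",np.degrees(np.arctan2(d[1],d[0]))%360-90-68.9)
cv2.imwrite("pics/tez.png",cv2.resize(t["pixels"][120:200,160:280],None,fx=6,fy=6,interpolation=cv2.INTER_CUBIC))
E
```

```text
[0.5952009 0.2954936 0.152    ] [0.57121493 0.20231974 0.152     ] 0.09621171551344244 open deg 96.66366402844241
[0.56103313 0.36314857 0.176     ] [0.53580926 0.1996678  0.176     ] 0.1654152505968089 open deg 102.32885267970622
```

View pics/tez.png

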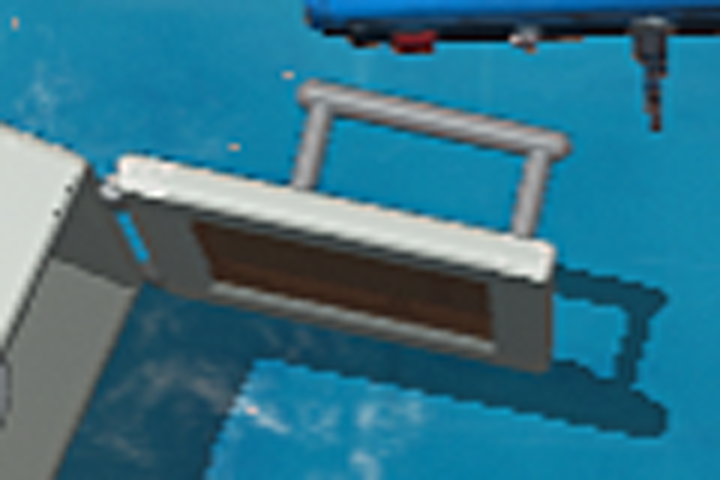

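```bash
python3 -m creep '[{"rx":0,"ry":0,"tx":0,"ty":0,"tz":0,"rz":0,"hand":1},{"rx":0,"ry":0,"tx":0,"ty":0,"tz":0,"rz":0,"hand":1}]'; python3 -c "
from workcell import bot
print(bot.job_done())"
```

```text
clock: 18.55
position: [0.3234, -0.1792, 0.3003]
tool_rot: [-3.142, -0.0, 1.397]
force: [0.6, -0.0, 0.3]
grip_width: -0.0
the job is handed in; nothing more can be done
None
```

The bowl is out of the way and the oven door is open to about 97°; I handed the job in at 18.5 s of the 50 s allowed.

- **Bowl:** I pushed it from inside with the closed fingers, from (0.426, 0.267) to about (0.377, 0.193). The first push, with the fingertips about 26 mm up, was too high and the bowl began to tip. I backed off and it settled upright. A lower, slower push then slid it the rest of the way. At the end it stands upright about 30 mm outside the reach of the door's edge.
- **Door:** I hooked the closed fingers behind the handle bar and drew the door round. The wrist readings I took between moves stayed under 6 N. In the last top view the handle bar gives about 97° open. The door's top edge gave about 102°, but I picked that line only roughly, so I trust the bar.
- **Bystanders:** In the last pictures the cast, bur stand and pot are within a few millimetres of where they started. The wax block was found reliably only in the side view, where it is also unmoved.
- **Detection errors:** Several other detections in the last pictures fell on the opened door or the oven, some with fairly high scores. I discarded them after looking at the pictures.
- **Arm:** It is parked clear of everything.

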